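# Clear the filter box, open its flap and present the filter plate

### The arm

A 6-joint arm with a two-finger parallel gripper is mounted at the origin on a cart in front of the work surface, level with it; the furniture and walls round the work are solid. World frame = base frame: x ahead of the robot, y to its left, z up, the work surface at z = 0. Lengths are in m, angles in degrees, forces in N, time in s.
With the tool pointing down it reaches from about 0.3 to 0.75 m from the base axis. Payload 8.5 kg.
Tool frame: the origin (TCP) lies at the very end of the fingers, on their centre line; the grasp point (between the pads) lies 19 mm behind it; z points along the fingers, y is the line along which they close (so a half turn about z gives the same grasp; the last joint's range is limited). The gripper opens to 85 mm and grips with 20 to 120 N. Pads are 22 mm wide; open, the fingers measure 114 mm over their backs; the gripper's body (76 mm by 85 mm) begins 54 mm behind the grasp point. The pads swing forward as they close: fully open they stand 13 mm farther back than shut.
Start: joints at [50.69, 21.807, 74.336, -0, 83.858, -12.336], TCP at [0.249, 0.49, 0.231] pointing down, gripper open.
Joint ranges: [-178.18, 178.18], [-50.72, 133.34], [12.68, 142.11], [-81.47, 261.47], [9.98, 163.14], [-165.26, 165.26]. Speed limits (degrees/s): [136.94, 136.94, 180, 180, 180, 180].

### API

Orientations are given as a 3x3 rotation matrix whose columns are the frame's x, y, z axes.
In Python, from rig import env, optics, spotter gives the robot as it stands.
- The arm moves only by the shell command python3 -m crank 'ROWS' [FORCE]. ROWS is JSON, one flat list of numbers, 5 for each row, row after row: the finger opening in cm, from 0 to 8.54, then the shift along the tool's x, y, z in cm, then the turn about the tool's z in rad. A call has exactly 8 rows; each row shifts and turns the commanded pose from where the row before left it, along the tool's axes as they then stand; what a row does not reach is not made up. A row lasts 1/12 s, in which the tool goes at most 41.7 mm and 7.16 degrees, less where a joint would pass 70% of its speed; a pose out of reach is approached as far as the arm can. A call is refused whole if a number of a shift passes 4.17 or a number of a turn 0.125, either way. A call with a gripper value outside its range is refused whole. The fingers move at their own pace and stop on an object; FORCE is the grip in N (left out, the last holds). Time passes only in rows, so rows that do not move let the fingers close, or fill a call up. It gives the time, the measured TCP pose, the force, the opening and the grip force at its end, in the units of the state.
- env.observe(): the state, without advancing time (a new reading comes with each control period).
- optics.get_image(name): name is "side" or "top"; returns a dict with "color" (480x640x3 uint8, red, green, blue), "intrinsics" (3x3 intrinsics, pixels), "pose" (4x4, takes a point from camera to world coordinates). Camera axes: x right, y up, looking along -z (the intrinsics and any distortion apply to the point x, -y, -z); pixel columns grow to the right and rows downward; lengths in m; the calibration is good to about 2 mm. A picture is of the moment at which its call begins. There is no depth.
- env.close_job(): hands the job in; it is judged then, once.
Trained networks look in a picture, given as the dict that the camera call returned (one of the last four; its "shot" number tells which), for a name from the list of things; names that differ only in an ending like _2 or _b are one class to them, and where a whole thing is asked for, a point or a joint stands for the part that bears it (a point fixed in the world has none). Each returns a list of dicts, best first, with "score" (0 to 1); they miss things now and then, are a little off and sometimes report something else, mostly with a low value. They report only what shows in the picture. A call takes as long as a camera call.
- spotter.look_for(picture, query): "at" ([column, row] as shares, 0 to 1, of the picture: columns of its width, rows of its height, amid what is visible of it).
The state is a dict: "time_s": time; "q": joint angles; "qvel": joint speeds; "joint_efforts": joint torques, N m; "position": TCP position; "tool_rot": TCP orientation; "ft_force": force on the tool from outside, world axes, zero at the start; "wrist_torque": the same for the moment, N m; "grip_width": finger opening in m; "gripper_force": force on a finger pad.
Only numpy, scipy, OpenCV 4.12 (cv2) and the standard library are available. Lean on these libraries where they do the work, as an engineer would, in place of code of your own. Each camera call takes 0.05 s, during which the arm holds its last target. There are 200 camera calls.

### The job

Clear the cover flap of the filter box by sorting what stands on it: the brass fitting goes into the white bowl, the wooden stake into the square wooden tray. Then swing the flap up by its bar handle until it stands upright or farther back and leave it open, draw the filter plate out of the box by its tab and hold it upright and still over the loose papers in the middle of the counter, a good hand's breadth (10 to 25 cm) above them. Finish while still holding the plate there, and leave everything else where it is.

Things in the scene. Friction and masses are not known exactly. Their poses are not given: they have to be found in the camera images.
- filter_box: Grey open-topped metal box with louvres in its front, fixed to the counter, 120 mm deep (its x) by 150 mm wide (its y) by 85 mm high, walls 3 mm, covered by the hinged flap. Origin: centre of its underside, on the counter; +x points to its rear (the hinge side), -x to its front (the handle side), z up. Inside, 4 mm in front of its centre, two upright guide channels (43 mm high, slot 12 mm wide) hold the filter plate on edge along x, in the middle of the width.
- flap (a joint): Hinge of the cover flap, along the top rear edge of the box. 0 = shut (flap level, its upper face 93 mm above the counter), 1.57 = upright, 2.1 = stop, leaning back. A stiff friction hinge: it stays at any angle where it is left; lifting at the handle takes about 2 to 3 N. The flap is a plate 126 mm deep, 154 mm wide, 6 mm thick.
- flap_hinge (a point): A point on the hinge axis, in the middle of the box's width, 85 mm above the counter; the axis runs along the box's y.
- flap_handle (a point): Middle of the flap's handle: a round steel bar 10 mm thick and 84 mm long, parallel to the hinge, held 34 mm in front of the flap's front edge by an arm at each end (the 74 mm between the arms is free). 159 mm from the hinge axis and, with the flap shut, 90 mm above the counter. It swings up and back about the hinge as the flap opens.
- filter_plate: Framed filter plate standing on edge inside the box, hidden while the flap is shut: 90 mm long (its x), 8 mm thick (its y), frame 48 mm high, and on the middle of its top edge a pull tab 36 mm long, 8 mm thick, which reaches to 75 mm above its underside. Origin: centre of its underside, which stands 3 mm above the counter in the box; z up. Its x is parallel to the box's x. 60 to 120 g, slides straight up out of the channels.
- brass_fitting: Small brass gas fitting standing on its hexagonal nut on the flap, 36 mm high, nut 22x26 mm and 11 mm high, round body 20 mm thick above it. Origin: centre of its underside.
- wood_stake: Plain boxwood stake, a round wooden pillar with a domed top, 31 mm thick, 45 mm high, standing on the flap. Origin: centre of its underside.
- bowl: White round porcelain bowl, 108 mm across, 36 mm high, standing loose on the counter. Origin: centre of its underside; inner floor a few mm above it.
- tray: Square open tray of light wood, 100x100 mm, 36 mm high, walls and floor 4 mm, standing loose on the counter. Origin: centre of its underside.
- papers (a point): Middle of the pile of loose envelopes and papers that lies on the counter, 290 mm (x) by 220 mm (y) and about 20 mm thick, between the box and the two bins; the point is at counter height. Does not move.
- pliers: Bystander: flat-nose pliers with dipped handles, 41x134x11 mm, lying flat left of the box. Origin: centre of the underside.
- carbon_block: Bystander: black block, 32x45x14 mm, right of the box. Origin: centre of the underside.
- flux_jar: Bystander: jar with a screw lid, 57 mm across, 48 mm high, left of the box. Origin: centre of the underside.
- loupe: Bystander: black eye loupe, 34 mm across, 29 mm high, behind the bins. Origin: centre of the underside.

How it is judged (in metres and radians):
On the way, in this order (a step that is already met when the one before it is completed fails the run):
1. the fitting lies in the bowl and the stake in the tray, both let go, the flap still shut (horizontal distance between brass_fitting and bowl below 0.055 m and z of brass_fitting in the frame of bowl below 0.04 m and contact force between each of brass_fitting, wood_stake and the fingers below 0.1 N and horizontal distance between wood_stake and tray below 0.06 m and z of wood_stake in the frame of tray below 0.04 m and value of joint flap below 0.15 rad), for 0.2 s.
2. the flap stands upright or farther back, the plate still in the box (value of joint flap above 1.4 rad and z of filter_plate in the frame of filter_box below 0.02 m), for 0.2 s.
3. the plate is drawn out, clear above the box, in the fingers (z of filter_plate in the frame of filter_box above 0.06 m and contact force between filter_plate and the fingers above 0.5 N), for 0.1 s.
At the end, for the whole second after the job is handed in: The robot holds the filter plate in its fingers, upright within 0.3 rad and still, its underside 90 to 280 mm above the counter and its middle within 90 mm of the middle of the papers; the flap stays open beyond 1.3 rad; the fitting rests in the bowl and the stake in the tray (contact force between filter_plate and the fingers above 0.5 N and contact force between filter_plate and filter_box below 0.2 N and height (world z) of filter_plate between 0.09 and 0.28 m and angle between filter_plate's own z axis and vertical below 0.3 rad and horizontal distance between filter_plate and papers below 0.09 m and linear speed of each of filter_plate, brass_fitting, wood_stake below 0.03 m/s and value of joint flap above 1.3 rad and horizontal distance between brass_fitting and bowl below 0.055 m and z of brass_fitting in the frame of bowl below 0.04 m and contact force between each of brass_fitting, wood_stake and the fingers below 0.1 N and horizontal distance between wood_stake and tray below 0.06 m and z of wood_stake in the frame of tray below 0.04 m); the arm keeps its last pose, push and grip.
It fails at once if the bowl or the tray is pushed more than 50 mm (distance of any of bowl, tray from where it was at the start of the episode above 0.05 m).
It fails at once if a bystander is moved more than 30 mm (distance of any of pliers, carbon_block, flux_jar, loupe from where it was at the start of the episode above 0.03 m).
It also fails if it takes over 72 s, if anything falls off the work surface, if the arm or the gripper's body presses on something with over 40 N, if the wrist force passes 120 N, or if a joint passes its speed limit or range.

## Working session

There is one attempt and no reset: what is moved stays moved. The work goes in short steps, Python scripts to look and compute and a shell command to move; the robot and the scene stay as the last step left them, time stands still between calls to the robot, and variables do not carry over. Pictures are saved under pics/ and viewed, at most 12 in all, crops included, and the job is handed in when it is done.

```bash
mkdir -p pics; cat > h.py <<'E'
import numpy as np, cv2
from rig import env, optics, spotter
def ray(p,at):
    h,w=p["color"].shape[:2]; K=np.array(p["intrinsics"]); T=np.array(p["pose"])
    u=np.array([at[0]*w,at[1]*h,1.]); d=np.linalg.inv(K)@u
    return T[:3,3], T[:3,:3]@np.array([d[0],-d[1],-d[2]])
def onz(p,at,z):
    o,d=ray(p,at); return o+d*(z-o[2])/d[2]
def px(p,X):
    K=np.array(p["intrinsics"]); T=np.array(p["pose"]); c=T[:3,:3].T@(np.array(X)-T[:3,3])
    v=K@np.array([c[0],-c[1],-c[2]]); return v[:2]/v[2]
def tri(p,a,q,b):
    o,d=ray(p,a);r,e=ray(q,b); d=d/np.linalg.norm(d); e=e/np.linalg.norm(e)
    s=np.linalg.lstsq(np.c_[d,-e],r-o,rcond=None)[0]
    A=o+d*s[0];B=r+e*s[1]; return (A+B)/2,np.linalg.norm(A-B)
def save(p,n): cv2.imwrite("pics/"+n+".png",p["color"][:,:,::-1])
E
python3 - <<'E'
from h import *
np.set_printoptions(precision=3,suppress=True)
t=optics.get_image("top");s=optics.get_image("side");save(t,"t0");save(s,"s0")
for p in(t,s): print(list(p.keys()),np.array(p["pose"])[:3], np.array(p["intrinsics"]))
for n in "filter_box flap flap_hinge flap_handle brass_fitting wood_stake bowl tray papers pliers carbon_block flux_jar loupe".split():
    a=spotter.look_for(t,n);b=spotter.look_for(s,n)
    f=lambda l,p:[(np.round(np.array(x["at"])*[640,480]),round(x["score"],2)) for x in l[:2]]
    print(n,f(a,t),f(b,s), tri(t,a[0]["at"],s,b[0]["at"]) if a and b else "")
o=env.observe();print(o["position"],np.array(o["tool_rot"]),o["time_s"])
E
```

```text
['color', 'intrinsics', 'pose', 'shot'] [[-0.12   0.896 -0.428 -0.284]
 [-0.993 -0.108  0.054  0.159]
 [ 0.002  0.432  0.902  1.699]] [[536.077   0.    307.417]
 [  0.    536.077 241.188]
 [  0.      0.      1.   ]]
['color', 'intrinsics', 'pose', 'shot'] [[-0.993  0.073 -0.098  0.376]
 [-0.122 -0.569  0.813  1.099]
 [ 0.003  0.819  0.573  0.847]] [[449.422   0.    323.34 ]
 [  0.    449.422 237.747]
 [  0.      0.      1.   ]]
filter_box [(array([241., 261.]), 0.64), (array([404., 244.]), 0.37)] [(array([326., 316.]), 0.62)] (array([0.463, 0.292, 0.035]), np.float64(0.007487096393290551))
flap [(array([238., 258.]), 0.65)] [(array([337., 306.]), 0.84), (array([327., 309.]), 0.37)] (array([0.444, 0.298, 0.086]), np.float64(0.01169971454148188))
flap_hinge [(array([239., 260.]), 0.87), (array([186., 245.]), 0.26)] [(array([324., 319.]), 0.81), (array([347., 208.]), 0.45)] (array([0.468, 0.298, 0.031]), np.float64(0.006032098881810732))
flap_handle [(array([238., 256.]), 0.82), (array([441., 200.]), 0.61)] [(array([332., 304.]), 0.65)] (array([0.453, 0.296, 0.087]), np.float64(0.006884829951020295))
brass_fitting [(array([253., 247.]), 0.49)] [(array([327., 284.]), 0.7)] (array([0.472, 0.244, 0.104]), np.float64(0.003094560465098154))
wood_stake [(array([226., 253.]), 0.57)] [(array([328., 306.]), 0.61)] (array([0.458, 0.331, 0.11 ]), np.float64(0.0014934494571424409))
bowl [(array([442., 230.]), 0.75)] [(array([334., 188.]), 0.65), (array([328., 310.]), 0.17)] (array([ 0.513, -0.42 ,  0.01 ]), np.float64(0.012871132696123404))
tray [(array([403., 244.]), 0.64)] [(array([346., 210.]), 0.62)] (array([ 0.465, -0.272,  0.011]), np.float64(0.0072059800970210135))Traceback (most recent call last):
  File "<stdin>", line 6, in <module>
ValueError: it knows: bowl, brass_fitting, carbon_block, filter_box, filter_plate, flap, flap_handle, flap_hinge, flux_jar, loupe, pliers, tray, wood_stake
```

View pics/t0.png

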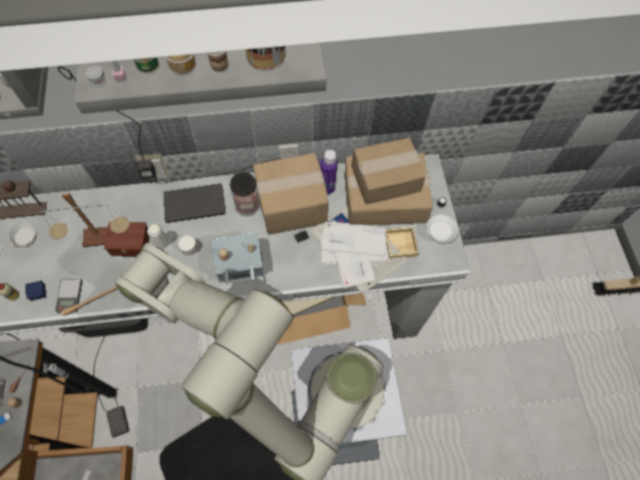

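View pics/s0.png

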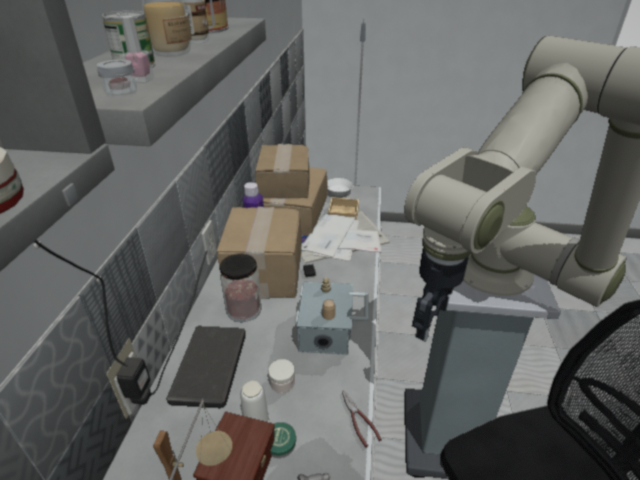

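The top view shows the box at about (238,258), the fitting at (253,247), the stake at (226,253), the tray at (403,244) and the bowl at (442,230). The side view has the box at (325,318) with the handle to its right at about (362,304). I'll crop both to get the box yaw.

```bash
python3 - <<'E'
import cv2,numpy as np
t=cv2.imread("pics/t0.png");s=cv2.imread("pics/s0.png")
a=cv2.resize(t[225:295,195:285],(765,595),interpolation=cv2.INTER_CUBIC)  #8.5x
b=cv2.resize(s[270:360,285:385],(660,594),interpolation=cv2.INTER_CUBIC)  #6.6x
cv2.imwrite("pics/ct.png",a);cv2.imwrite("pics/cs.png",b)
E
```

```text
(no output)
```

View pics/ct.png

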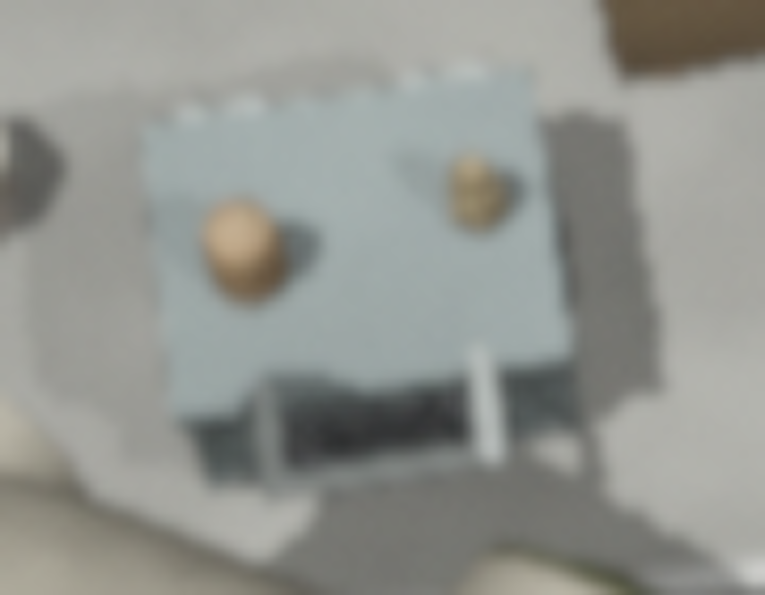

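View pics/cs.png

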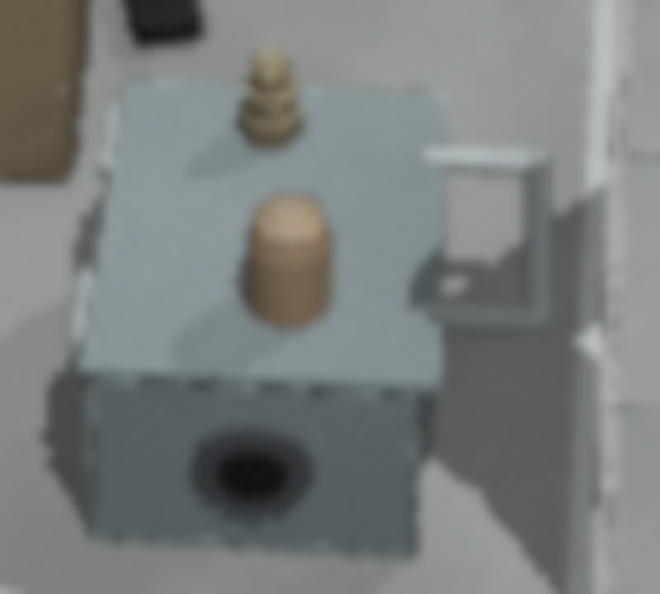

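The top crop shows the flap's front edge at the bottom and the bar from about (272,487) to (497,460). The side crop shows the bar at u≈540, v 155 to 320. Next I'll fit the box pose from the flap corners.

```bash
python3 - <<'E'
from h import *
from scipy.optimize import least_squares
np.set_printoptions(precision=4,suppress=True)
t=optics.get_image("top");s=optics.get_image("side")
P=lambda l,o,k:np.array(l)/k+o
T=lambda l:P(l,[195,225],8.5); S=lambda l:P(l,[285,270],6.6)
tc=T([(145,125),(532,70),(175,420),(572,360),(272,485),(499,458)])
sc=S([(82,372),(120,85),(440,385),(447,95),(541,320),(541,157)])
# box-frame pts: flap plate from hinge x=+.060? -> rear .063..front -.063
def pts(a): # x,y,yaw, rear
    c,n=np.cos(a[2]),np.sin(a[2]); L=[(.063,.077,.093),(.063,-.077,.093),(-.063,.077,.093),(-.063,-.077,.093),(-.097,.042,.09),(-.097,-.042,.09)]
    return [(a[0]+c*x-n*y,a[1]+n*x+c*y,z) for x,y,z in L]
for cams in ("ts","t","s"):
    def f(a):
        X=pts(a);r=[]
        if "t" in cams:r+=[px(t,x)-q for x,q in zip(X,tc)]
        if "s" in cams:r+=[px(s,x)-q for x,q in zip(X,sc)]
        return np.ravel(r)
    r=least_squares(f,[.46,.295,.1]);print(cams,r.x,np.degrees(r.x[2]));
    if cams=="ts":print(r.fun.reshape(-1,2)); a=r.x
sh=lambda p:[1/640,1/480]*p
print("stake",onz(t,sh(T([(243,250)])[0]),.1155),onz(s,sh(S([(289,260)])[0]),.1155))
print("brass",onz(t,sh(T([(478,193)])[0]),.111),onz(s,sh(S([(270,98)])[0]),.111))
for n,z in(("bowl",.022),("tray",.02),("loupe",.015),("carbon_block",.007),("flux_jar",.03),("pliers",.005)):
    for p in(t,s):
        l=spotter.look_for(p,n)
        print(n,[(onz(p,x["at"],z)[:2],round(x["score"],2),np.array(x["at"])*[640,480]) for x in l[:1]])
b=cv2.resize(t["color"][205:275,360:460],(800,560),interpolation=cv2.INTER_CUBIC);cv2.imwrite("pics/bins.png",b[:,:,::-1])
o=env.observe();print(o["position"],np.array(o["tool_rot"]),o["time_s"])
E
```

```text
ts [0.4634 0.3016 0.0585] 3.3509149034635826
[[-1.4827  0.2039]
 [-1.0814 -0.6687]
 [-1.0459  0.1484]
 [-0.4378 -0.6032]
 [-0.3193  0.7452]
 [-1.0476 -0.406 ]
 [-0.145  -1.5637]
 [ 0.7679 -1.825 ]
 [ 0.6719 -0.8185]
 [ 0.2857 -1.1653]
 [ 0.0279 -0.3457]
 [-0.4933  0.1529]]
t [0.4627 0.2982 0.0418] 2.396618403292267
s [0.4635 0.3052 0.0696] 3.989997032472687
stake [0.4533 0.3395 0.1155] [0.4534 0.3464 0.1155]
brass [0.4686 0.2491 0.111 ] [0.4707 0.2566 0.111 ]
bowl [(array([ 0.5071, -0.4001]), 0.97, array([437.376, 228.48 ]))]
bowl [(array([ 0.499 , -0.4419]), 0.85, array([339.712, 183.6  ]))]
tray [(array([ 0.4677, -0.2667]), 0.9, array([402.112, 242.88 ]))]
tray [(array([ 0.4606, -0.2526]), 0.73, array([345.6  , 210.096]))]
loupe []
loupe []
carbon_block [(array([0.5324, 0.2496]), 0.25, array([252.48 , 243.792]))]
carbon_block [(array([0.5375, 0.0663]), 0.63, array([310.912, 267.696]))]
flux_jar [(array([0.5389, 0.4742]), 0.74, array([186.432, 246.288]))]
flux_jar [(array([0.3766, 0.5581]), 0.64, array([354.368, 416.688]))]
pliers []
pliers [(array([0.375 , 0.5452]), 0.72, array([355.008, 418.32 ]))]
[0.2495 0.4901 0.2313] [[-0.8912  0.4536 -0.    ]
 [ 0.4536  0.8912 -0.    ]
 [ 0.     -0.     -1.    ]] 1.6
```

View pics/bins.png

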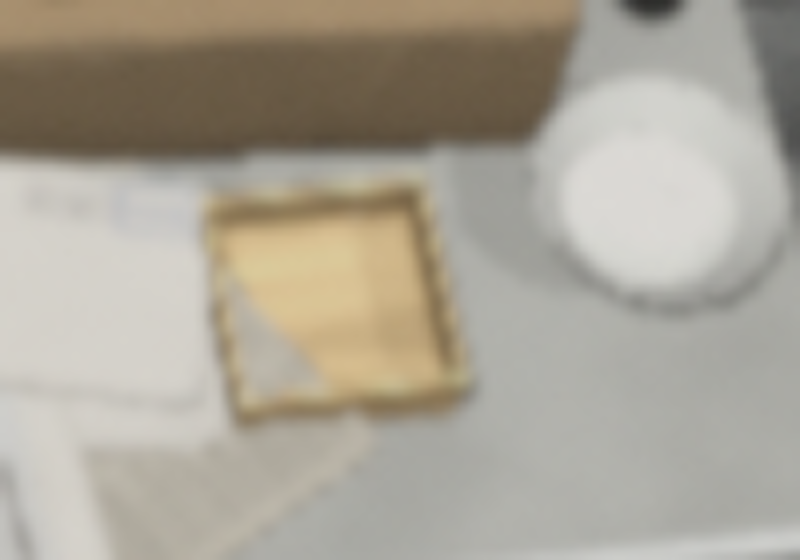

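The bins crop puts the tray centre at about (335,297) and the bowl at (660,190), which works out to a tray at (0.464,-0.260) and a bowl at (0.500,-0.409). Correcting for the half-pixel crop shift gives the box at (0.464,0.301) with 3.3° yaw, the stake at (0.4545,0.3425) and the fitting at (0.471,0.252). First move is to hover over the stake.

```bash
cat > d.py <<'E'
import sys
from h import *
np.set_printoptions(precision=2,suppress=True)
o=env.observe();R=np.array(o["tool_rot"]);p=np.array(o["position"])
print("p",np.round(p,4),"t",o["time_s"],"w",o["grip_width"],"F",np.array(o["ft_force"]),"yawY",np.degrees(np.arctan2(R[1,1],R[0,1])))
for a in sys.argv[1:]:
    g=np.array(eval(a)); print(a,"tool cm",R.T@(g-p)*100); p=g
E
python3 -m crank '[6,-3.12,-0.48,0.3,0,6,-3.12,-0.48,0.3,0,6,-3.12,-0.48,0.3,0,6,-3.12,-0.48,0.3,0,6,-3.12,-0.48,0.3,0,6,-3.12,-0.48,0.3,0,6,-3.12,-0.48,0.3,0,6,-3.12,-0.48,0.3,0]' 30
python3 d.py "(.4545,.3425,.105)"
python3 - <<'E'
from h import *
s=optics.get_image("side");t=optics.get_image("top")
a=cv2.resize(s["color"][210:360,265:425],(640,600),interpolation=cv2.INTER_CUBIC);cv2.imwrite("pics/a1.png",a[:,:,::-1])
o=env.observe();print(px(s,o["position"]),px(t,o["position"]))
E
```

```text
time_s: 2.27
position: [0.4556, 0.3416, 0.2072]
tool_rot: [[-0.891, 0.454, 0.0], [0.454, 0.891, 0.0], [-0.0, 0.0, -1.0]]
ft_force: [0.6, 0.6, -0.4]
grip_width: 0.0599
gripper_force: 0.0
p [0.46 0.34 0.21] t 2.2667 w 0.05990088993297454 F [ 0.61  0.56 -0.43] yawY 63.02175190135636
(.4545,.3425,.105) tool cm [ 0.14  0.02 10.22]
[327.68186521 277.27495749] [219.19757859 241.13590604]
```

View pics/a1.png

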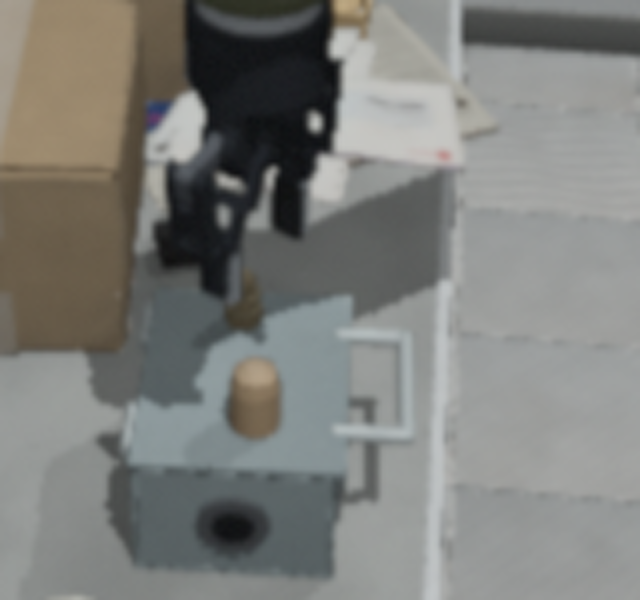

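The fingertips show at (217,290) and (290,232). Their midpoint matches the predicted TCP at (251,269), so the calibration holds. Descend and grip the stake.

```bash

python3 -m crank '[6,0.07,0,1.6,0,6,0.07,0,1.6,0,6,0,0,1.6,0,6,0,0,1.6,0,6,0,0,1.6,0,6,0,0,1.2,0,6,0,0,0.9,0,6,0,0,0,0]'
python3 -m crank '[1,0,0,0,0,1,0,0,0,0,1,0,0,0,0,1,0,0,0,0,1,0,0,0,0,1,0,0,0,0,1,0,0,-1,0,1,0,0,-2,0]' 30
python3 d.py "(.464,-.260,.19)" "(.464,-.260,.024)"
```

```text
time_s: 3.03
position: [0.4521, 0.3434, 0.1048]
tool_rot: [[-0.891, 0.453, -0.003], [0.453, 0.891, -0.001], [0.002, -0.002, -1.0]]
ft_force: [-0.6, -0.4, 0.0]
grip_width: 0.0599
gripper_force: 0.0
time_s: 3.7
position: [0.4524, 0.3428, 0.1354]
tool_rot: [[-0.891, 0.454, -0.004], [0.454, 0.891, -0.002], [0.003, -0.003, -1.0]]
ft_force: [-0.4, -0.5, -1.0]
grip_width: 0.0285
gripper_force: 29.7
p [0.45 0.34 0.14] t 3.7 w 0.028549030887200223 F [-0.39 -0.46 -0.99] yawY 63.01847657368248
(.464,-.260,.19) tool cm [-28.37 -53.21  -5.36]
(.464,-.260,.024) tool cm [-0.04  0.06 16.6 ]
```

```bash

python3 -m crank '[1,0,0,-2.7,0,1,0,0,-2.7,0,1,-1.77,-3.33,0,0,1,-1.77,-3.33,0,0,1,-1.77,-3.33,0,0,1,-1.77,-3.33,0,0,1,-1.77,-3.33,0,0,1,-1.77,-3.33,0,0]'
python3 -m crank '[1,-1.77,-3.33,0,0,1,-1.77,-3.33,0,0,1,-1.77,-3.33,0,0,1,-1.77,-3.33,0,0,1,-1.77,-3.33,0,0,1,-1.77,-3.33,0,0,1,-1.77,-3.33,0,0,1,-1.77,-3.33,0,0]'
python3 -m crank '[1,-1.77,-3.33,0,0,1,-1.77,-3.33,0,0,1,0,0,2,0,1,0,0,2,0,1,0,0,2,0,1,0,0,2,0,1,0,0,0,0,1,0,0,0,0]'
python3 d.py "(.464,-.260,.024)"
python3 - <<'E'
from h import *
t=optics.get_image("top");o=env.observe();print("tcp px",px(t,o["position"]))
for n in("tray","bowl","wood_stake"): print(n,[(np.round(np.array(x["at"])*[640,480],1),round(x["score"],2)) for x in spotter.look_for(t,n)[:2]])
E
```

```text
time_s: 4.37
position: [0.4569, 0.1155, 0.1911]
tool_rot: [[-0.891, 0.453, 0.001], [0.453, 0.891, -0.0], [-0.001, 0.0, -1.0]]
ft_force: [1.2, -0.3, -0.5]
grip_width: 0.0285
gripper_force: 29.7
time_s: 5.03
position: [0.4623, -0.1865, 0.1911]
tool_rot: [[-0.891, 0.454, 0.001], [0.454, 0.891, -0.001], [-0.001, -0.0, -1.0]]
ft_force: [0.7, 0.5, -0.3]
grip_width: 0.0284
gripper_force: 29.7
time_s: 5.7
position: [0.4639, -0.2599, 0.1106]
tool_rot: [[-0.891, 0.454, -0.001], [0.454, 0.891, 0.001], [0.001, 0.0, -1.0]]
ft_force: [0.0, -0.6, -0.3]
grip_width: 0.0283
gripper_force: 29.8
p [ 0.46 -0.26  0.11] t 5.7 w 0.028330330890987916 F [ 0.01 -0.63 -0.28] yawY 63.02262169804853
(.464,-.260,.024) tool cm [-0.02 -0.    8.66]
tcp px [404.86942352 232.15050563]
tray [(array([413.7, 253.6]), 0.78)]
bowl []
wood_stake []
```

```bash
python3 - <<'E'
from h import *
t=optics.get_image("top")
print(onz(t,[401.4/640,241.7/480],.036),onz(t,[442/640,228.3/480],.036))
for u in [(318,230),(330,222),(407,258),(370,290),(387,225),(322,258)]: print(u,onz(t,[u[0]/640,u[1]/480],.02))
E
```

```text
[ 0.46524703 -0.26105955  0.036     ] [ 0.49923329 -0.41159036  0.036     ]
(318, 230) [0.55211588 0.01662301 0.02      ]
(330, 222) [ 0.57845343 -0.02956044  0.02      ]
(407, 258) [ 0.40934551 -0.27205372  0.02      ]
(370, 290) [ 0.30967125 -0.12644355  0.02      ]
(387, 225) [ 0.54268258 -0.2274332   0.02      ]
(322, 258) [0.44408533 0.016852   0.02      ]
```

```bash

python3 -m crank '[1,0,0,2,0,1,0,0,2,0,1,0,0,1.6,0,1,0,0,1.4,0,1,0,0,1,0,1,0,0,0.7,0,1,0,0,0,0,1,0,0,0,0]'
python3 -m crank '[5,0,0,0,0,5,0,0,0,0,5,0,0,0,0,5,0,0,0,0,5,0,0,-1,0,5,0,0,-2,0,5,0,0,-3,0,5,0,0,-4,0]'
python3 d.py "(.464,-.260,.19)" "(.471,.252,.19)" "(.471,.252,.103)"
```

```text
time_s: 6.62
position: [0.4642, -0.2601, 0.0237]
tool_rot: [[-0.891, 0.454, 0.0], [0.454, 0.891, -0.0], [-0.0, -0.0, -1.0]]
ft_force: [-0.5, -0.0, 0.2]
grip_width: 0.0285
gripper_force: 29.8
time_s: 7.28
position: [0.463, -0.2592, 0.1236]
tool_rot: [[-0.891, 0.454, -0.003], [0.454, 0.891, 0.003], [0.004, 0.001, -1.0]]
ft_force: [0.9, 0.6, 0.1]
grip_width: 0.0503
gripper_force: 0.0
p [ 0.46 -0.26  0.12] t 7.2833 w 0.05033380538705322 F [0.85 0.55 0.06] yawY 63.02075109965808
(.464,-.260,.19) tool cm [-0.1  -0.02 -6.64]
(.471,.252,.19) tool cm [22.6  45.95  0.14]
(.471,.252,.103) tool cm [-0.04 -0.01  8.7 ]
```

```bash

python3 -m crank '[5,0,0,-3.3,0,5,0,0,-3.3,0,5,1.61,3.28,0,0,5,1.61,3.28,0,0,5,1.61,3.28,0,0,5,1.61,3.28,0,0,5,1.61,3.28,0,0,5,1.61,3.28,0,0]'
python3 -m crank '[5,1.61,3.28,0,0,5,1.61,3.28,0,0,5,1.61,3.28,0,0,5,1.61,3.28,0,0,5,1.61,3.28,0,0,5,1.61,3.28,0,0,5,1.61,3.28,0,0,5,1.61,3.28,0,0]'
python3 -m crank '[5,0,0,2,0,5,0,0,2,0,5,0,0,0,0,5,0,0,0,0,5,0,0,0,0,5,0,0,0,0,5,0,0,0,0,5,0,0,0,0]'
python3 d.py "(.471,.252,.103)"
python3 - <<'E'
from h import *
t=optics.get_image("top");s=optics.get_image("side")
for n in("wood_stake","brass_fitting","tray","flap_handle"):
  for p in (t,s):
    print(n,[(np.round(np.array(x["at"])*[640,480],1),round(x["score"],2)) for x in spotter.look_for(p,n)[:2]])
E
```

```text
time_s: 7.95
position: [0.4667, -0.039, 0.1903]
tool_rot: [[-0.891, 0.454, 0.001], [0.454, 0.891, -0.0], [-0.001, 0.0, -1.0]]
ft_force: [0.7, 1.1, 0.3]
grip_width: 0.0501
gripper_force: 0.0
time_s: 8.62
position: [0.4709, 0.2534, 0.1903]
tool_rot: [[-0.891, 0.453, 0.001], [0.453, 0.891, 0.0], [-0.001, 0.001, -1.0]]
ft_force: [1.2, -0.7, -0.5]
grip_width: 0.05
gripper_force: 0.0
time_s: 9.28
position: [0.4717, 0.2514, 0.1501]
tool_rot: [[-0.891, 0.454, 0.001], [0.454, 0.891, 0.0], [-0.001, 0.001, -1.0]]
ft_force: [-0.7, -0.3, -0.3]
grip_width: 0.0498
gripper_force: 0.0
p [0.47 0.25 0.15] t 9.2833 w 0.049837828949717146 F [-0.66 -0.34 -0.3 ] yawY 62.995400207198585
(.471,.252,.103) tool cm [0.09 0.02 4.71]
wood_stake [(array([223.7, 247.4]), 0.66), (array([403.5, 243.1]), 0.46)]
wood_stake [(array([327.1, 283.2]), 0.25)]
brass_fitting []
brass_fitting []
tray [(array([407.8, 239.5]), 0.72)]
tray [(array([355.5, 213.5]), 0.58)]
flap_handle [(array([221.7, 248.4]), 0.75)]
flap_handle [(array([329.5, 305.2]), 0.86), (array([356.1, 421.5]), 0.53)]
```

```bash

python3 -m crank '[5,0.05,0,1.2,0,5,0.04,0,1.2,0,5,0,0,1,0,5,0,0,0.8,0,5,0,0,0.5,0,5,0,0,0,0,1,0,0,0,0,1,0,0,0,0]'
python3 -m crank '[1,0,0,0,0,1,0,0,0,0,1,0,0,0,0,1,0,0,0,0,1,0,0,-1,0,1,0,0,-2,0,1,0,0,-3,0,1,0,0,-3,0]' 30
python3 d.py "(.499,-.411,.19)" "(.499,-.411,.03)"
python3 - <<'E'
from h import *
t=optics.get_image("top");s=optics.get_image("side")
a=cv2.resize(t["color"][210:280,180:280],(500,350));b=cv2.resize(s["color"][190:340,265:425],(500,469));c=cv2.resize(t["color"][205:275,360:460],(300,210));
m=np.zeros((600,800,3),np.uint8);m[:350,:300]=a[:,100:400];m[:469,300:]=b;m[380:590,:300]=c;save({"color":m},"g2")
E
```

```text
time_s: 10.45
position: [0.4709, 0.252, 0.1028]
tool_rot: [[-0.891, 0.454, 0.001], [0.454, 0.891, 0.0], [-0.001, 0.001, -1.0]]
ft_force: [0.3, 0.8, -0.5]
grip_width: 0.0265
gripper_force: 0.3
time_s: 11.12
position: [0.4701, 0.2518, 0.1933]
tool_rot: [[-0.891, 0.454, -0.001], [0.454, 0.891, -0.001], [0.001, -0.001, -1.0]]
ft_force: [2.1, -0.0, 0.5]
grip_width: 0.0188
gripper_force: 52.7
p [0.47 0.25 0.19] t 11.1167 w 0.018835409294473346 F [ 2.06 -0.02  0.45] yawY 63.022898399196656
(.499,-.411,.19) tool cm [-32.64 -57.75   0.35]
(.499,-.411,.03) tool cm [-0.02  0.02 16.  ]
```

View pics/g2.png

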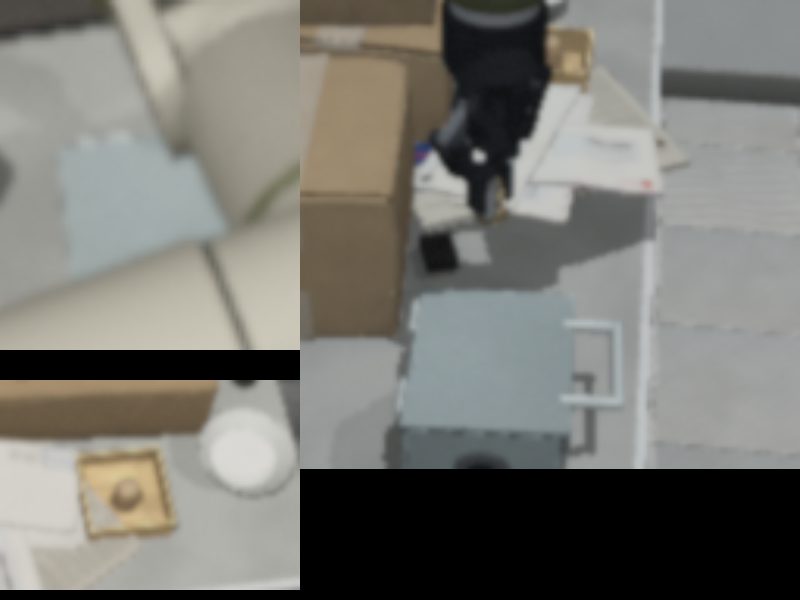

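The combined picture shows the fitting held in the fingers at about (492,205), the stake standing in the tray at (127,493), and the flap clear. Next I carry the fitting to the bowl, keeping away from the cardboard box behind it.

```bash

python3 -m crank '[1,-1.645,-3.334,0,0,1,-1.645,-3.334,0,0,1,-1.645,-3.334,0,0,1,-1.645,-3.334,0,0,1,-1.645,-3.334,0,0,1,-1.645,-3.334,0,0,1,-1.645,-3.334,0,0,1,-1.645,-3.334,0,0]'
python3 -m crank '[1,-1.645,-3.334,0,0,1,-1.645,-3.334,0,0,1,-1.645,-3.334,0,0,1,-1.645,-3.334,0,0,1,-1.645,-3.334,0,0,1,-1.645,-3.334,0,0,1,-1.645,-3.334,0,0,1,-1.645,-3.334,0,0]'
python3 -m crank '[1,-1.645,-3.334,0,0,1,-1.93,-1.26,0,0,1,-1.93,-1.26,0,0,1,0,0,2,0,1,0,0,2.5,0,1,0,0,2.5,0,1,0,0,0,0,1,0,0,0,0]'
python3 d.py "(.485,-.420,.035)"
python3 - <<'E'
from h import *
s=optics.get_image("side");o=env.observe();t=optics.get_image("top");print("tcp px",px(s,o["position"]),px(s,[.499,-.411,.036]))
for n in("bowl","brass_fitting"):
  for p in(t,s): print(n,[(np.round(np.array(x["at"])*[640,480],1),round(x["score"],2)) for x in spotter.look_for(p,n)[:2]])
E
```

```text
time_s: 11.88
position: [0.4662, -0.0472, 0.192]
tool_rot: [[-0.891, 0.454, -0.0], [0.454, 0.891, 0.0], [0.0, -0.0, -1.0]]
ft_force: [1.1, -0.2, -0.0]
grip_width: 0.0183
gripper_force: 52.8
time_s: 12.55
position: [0.4626, -0.3446, 0.1918]
tool_rot: [[-0.891, 0.454, -0.001], [0.454, 0.891, 0.001], [0.001, 0.0, -1.0]]
ft_force: [0.6, 0.3, -1.4]
grip_width: 0.0182
gripper_force: 52.8
time_s: 13.22
position: [0.4853, -0.4196, 0.1214]
tool_rot: [[-0.891, 0.454, -0.002], [0.454, 0.891, 0.002], [0.003, 0.001, -1.0]]
ft_force: [-0.6, -0.2, 0.1]
grip_width: 0.0187
gripper_force: 52.8
p [ 0.49 -0.42  0.12] t 13.2167 w 0.018657423101041647 F [-0.57 -0.19  0.09] yawY 63.02463964595307
(.485,-.420,.035) tool cm [-0.01 -0.06  8.64]
tcp px [343.367468   162.28949686] [339.05386802 184.16155495]
bowl [(array([448.7, 234.8]), 0.65)]
bowl [(array([338.1, 186.1]), 0.64), (array([343.6, 205.5]), 0.42)]
brass_fitting [(array([404.4, 240.9]), 0.22)]
brass_fitting []
```

```bash

python3 -m crank '[1,0,0,2,0,1,0,0,2,0,1,0,0,1.6,0,1,0,0,1.3,0,1,0,0,1,0,1,0,0,0.6,0,1,0,0,0,0,1,0,0,0,0]'
python3 -m crank '[3.6,0,0,0,0,3.6,0,0,0,0,3.6,0,0,0,0,3.6,0,0,0,0,3.6,0,0,-1,0,3.6,0,0,-2,0,3.6,0,0,-4,0,3.6,0,0,-4,0]'
python3 -m crank '[3,-1,-3,-3,0,3,0,0,0,0,3,0,0,0,0,3,0,0,0,0,3,0,0,0,0,3,0,0,0,0,3,0,0,0,0,3,0,0,0,0]'
python3 - <<'E'
from h import *
s=optics.get_image("side");t=optics.get_image("top")
a=cv2.resize(t["color"][205:275,360:460],(800,560),interpolation=cv2.INTER_CUBIC);save({"color":a},"b3")
for n in("bowl","brass_fitting","wood_stake"):
  for p in(t,s): print(n,[(np.round(np.array(x["at"])*[640,480],1),round(x["score"],2)) for x in spotter.look_for(p,n)[:2]])
E
python3 d.py
```

```text
time_s: 14.18
position: [0.4859, -0.4203, 0.0379]
tool_rot: [[-0.891, 0.454, 0.001], [0.454, 0.891, -0.001], [-0.001, -0.0, -1.0]]
ft_force: [-0.0, 0.3, -0.7]
grip_width: 0.0181
gripper_force: 52.8
time_s: 14.85
position: [0.4852, -0.4195, 0.1486]
tool_rot: [[-0.891, 0.454, -0.001], [0.454, 0.891, 0.002], [0.002, 0.001, -1.0]]
ft_force: [-0.4, -0.4, -0.0]
grip_width: 0.036
gripper_force: 0.0
time_s: 15.52
position: [0.4812, -0.4494, 0.1754]
tool_rot: [[-0.891, 0.453, -0.001], [0.453, 0.891, 0.001], [0.001, 0.001, -1.0]]
ft_force: [0.3, 0.6, -0.6]
grip_width: 0.0304
gripper_force: 0.0
bowl [(array([452. , 235.4]), 0.56), (array([237.3, 255.9]), 0.16)]
bowl [(array([339.6, 184.4]), 0.73)]
brass_fitting [(array([237.6, 253.9]), 0.51)]
brass_fitting []
wood_stake [(array([176.1, 292.4]), 0.55)]
wood_stake [(array([342.6, 206.3]), 0.39)]
p [ 0.48 -0.45  0.18] t 15.9167 w 0.03054914709155457 F [ 0.45 -0.27 -0.37] yawY 63.02585274612003
```

View pics/b3.png

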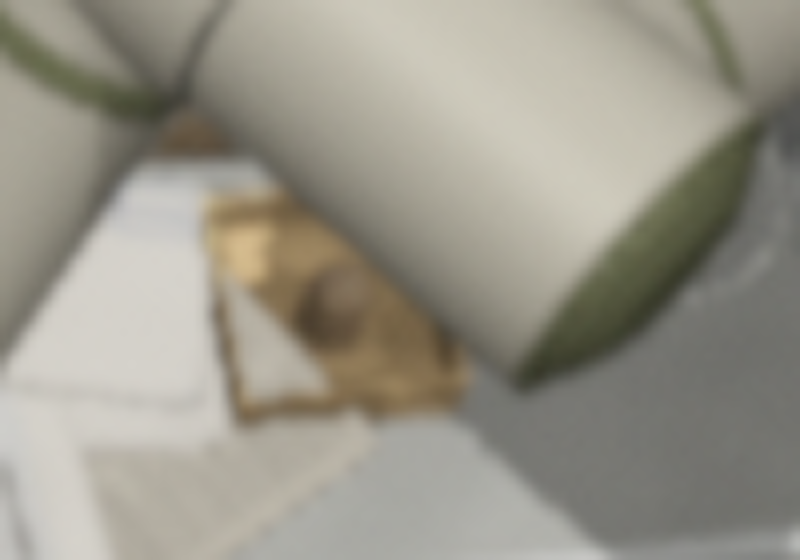

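The arm hides the bowl here, and the stake is in the tray at about (335,305). I'll move to the handle and recheck the bowl from there.

```bash

python3 -m crank '[3,2.67,-1.36,-1,0,3,2.06,3.13,-0.3,0,3,2.06,3.13,-0.3,0,3,2.06,3.13,-0.3,0,3,2.06,3.13,-0.3,0,3,2.06,3.13,-0.3,0,3,2.06,3.13,0,0,3,2.06,3.13,0,0]'
python3 -m crank '[3,2.06,3.13,0,0,3,2.06,3.13,0,0,3,2.06,3.13,0,0,3,2.06,3.13,0,0,3,2.06,3.13,0,0,3,2.06,3.13,0,0,3,2.06,3.13,0,0,3,2.06,3.13,0,0]'
python3 -m crank '[3,2.06,3.13,0,0,3,2.06,3.13,0,0,3,2.06,3.13,0,0,3,2.06,3.13,0,0,3,2.06,3.13,0,0,3,0,0,0,0.12,3,0,0,0,0.12,3,0,0,0,0.12]'
python3 -m crank '[3,0,0,0,0.12,3,0,0,0,0.12,3,0,0,0,0.12,3,0,0,0,0.12,3,0,0,0,0.12,3,0,0,0,0.08,2.6,0,0,0,0,2.6,0,0,0,0]'
python3 - <<'E'
from h import *
s=optics.get_image("side");t=optics.get_image("top")
a=cv2.resize(t["color"][205:275,360:460],(500,350),interpolation=cv2.INTER_CUBIC);b=cv2.resize(s["color"][240:360,285:405],(600,600),interpolation=cv2.INTER_CUBIC)
m=np.zeros((600,800,3),np.uint8);m[:,200:]=b;m[:210,:300]=cv2.resize(a,(300,210));save({"color":m},"h4")
print(px(s,env.observe()["position"]))
for n in("bowl","brass_fitting"):
  for p in(t,s): print(n,[(np.round(np.array(x["at"])*[640,480],1),round(x["score"],2)) for x in spotter.look_for(p,n)[:2]])
E
python3 d.py "(.3675,.2954,.078)"
```

```text
time_s: 16.58
position: [0.4216, -0.1876, 0.2013]
tool_rot: [[-0.891, 0.454, 0.001], [0.454, 0.891, -0.0], [-0.001, -0.0, -1.0]]
ft_force: [1.9, 0.1, 0.0]
grip_width: 0.0299
gripper_force: 0.0
time_s: 17.25
position: [0.3883, 0.1104, 0.2014]
tool_rot: [[-0.891, 0.454, 0.001], [0.454, 0.891, -0.0], [-0.001, 0.0, -1.0]]
ft_force: [2.0, -0.1, -0.5]
grip_width: 0.0299
gripper_force: 0.0
time_s: 17.92
position: [0.3677, 0.2956, 0.201]
tool_rot: [[-0.671, 0.741, 0.0], [0.741, 0.671, -0.0], [-0.0, 0.0, -1.0]]
ft_force: [0.3, -0.0, -0.3]
grip_width: 0.0301
gripper_force: 0.0
time_s: 18.58
position: [0.368, 0.2949, 0.2011]
tool_rot: [[-0.063, 0.998, 0.0], [0.998, 0.063, 0.0], [0.0, 0.0, -1.0]]
ft_force: [-0.3, 0.6, 0.2]
grip_width: 0.0259
gripper_force: 0.0
[368.96386593 269.56200645]
bowl [(array([438.2, 229.4]), 0.77)]
bowl []
brass_fitting [(array([444.8, 230.7]), 0.36)]
brass_fitting []
p [0.37 0.29 0.2 ] t 18.8833 w 0.026138443896979977 F [ 0.13  1.92 -0.81] yawY 3.4844050791038708
(.3675,.2954,.078) tool cm [ 0.05 -0.05 12.3 ]
```

View pics/h4.png

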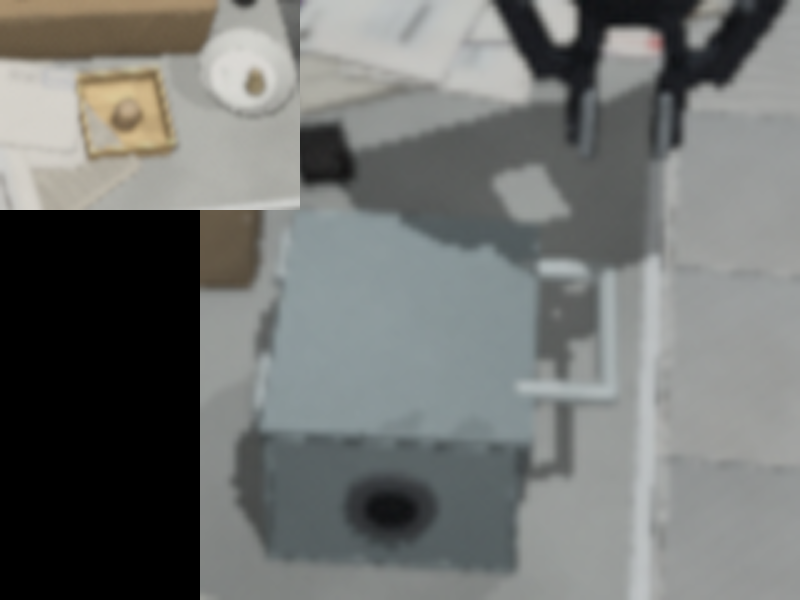

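The bowl now holds the fitting at (255,80) in the inset, and the stake is in the tray. The fingers are above and in line with the bar at (607,332). Compare the bar with its predicted pixel, then descend.

```bash
python3 - <<'E'
from h import *
s=optics.get_image("side")
print(px(s,[.3675,.2954,.09]),"seen 366.0 306.0", onz(s,[366/640,306/480],.09))
E
python3 -m crank '[2.6,0,0,2,0,2.6,0,0,2,0,2.6,0,0,2,0,2.6,0,0,2,0,2.6,0,0,1,0,2.6,0,0,0,0,2.6,0,0,0,0,2.6,0,0,0,0]'
python3 d.py "(.3675,.2954,.078)"
```

```text
[366.34484713 305.47154637] seen 366.0 306.0 [0.36824531 0.2973402  0.09      ]
time_s: 19.6
position: [0.3685, 0.2951, 0.1118]
tool_rot: [[-0.06, 0.998, 0.001], [0.998, 0.06, 0.001], [0.0, 0.001, -1.0]]
ft_force: [0.5, 0.0, -0.1]
grip_width: 0.0258
gripper_force: 0.0
p [0.37 0.3  0.11] t 19.6 w 0.02583342437283247 F [ 0.51  0.04 -0.1 ] yawY 3.449237315307344
(.3675,.2954,.078) tool cm [ 0.03 -0.1   3.38]
```

Good match. Descend and close on the bar.

```bash

python3 -m crank '[2.6,0,0,0.8,0,2.6,0,0,0.8,0,2.6,0,0,0.8,0,2.6,0,0,0.6,0,2.6,0,0,0.4,0,2.6,0,0,0,0,0,0,0,0,0,0,0,0,0,0]' 20
python3 -m crank '[0,0,0,0,0,0,0,0,0,0,0,0,0,0,0,0,0,0,0,0,0,0,0,0,0,0,0,0,0,0,0,0,0,0,0,0,0,0,0,0]' 20
python3 d.py
python3 - <<'E'
# swing increments in (y back, z) cm for bar circle r=.159 about hinge, start 1.8deg
import numpy as np
a=np.radians(1.8+np.arange(0,97,4)); r=15.9
print(np.c_[np.degrees(a[1:]),-r*np.diff(np.cos(a)),-r*np.diff(np.sin(a))].round(2))
E
```

```text
time_s: 20.27
position: [0.3685, 0.2949, 0.0772]
tool_rot: [[-0.06, 0.998, 0.001], [0.998, 0.06, 0.0], [0.0, 0.001, -1.0]]
ft_force: [2.2, -0.3, -2.1]
grip_width: 0.009
gripper_force: 20.3
time_s: 20.93
position: [0.3684, 0.295, 0.0772]
tool_rot: [[-0.06, 0.998, 0.001], [0.998, 0.06, 0.0], [0.0, 0.001, -1.0]]
ft_force: [6.1, -0.2, -1.2]
grip_width: 0.0089
gripper_force: 20.5
p [0.37 0.29 0.08] t 20.9333 w 0.008898334742577679 F [ 6.05 -0.22 -1.16] yawY 3.435693237214321
[[ 5.80e+00  7.00e-02 -1.11e+00]
 [ 9.80e+00  1.50e-01 -1.10e+00]
 [ 1.38e+01  2.30e-01 -1.09e+00]
 [ 1.78e+01  3.00e-01 -1.07e+00]
 [ 2.18e+01  3.80e-01 -1.04e+00]
 [ 2.58e+01  4.50e-01 -1.02e+00]
 [ 2.98e+01  5.20e-01 -9.80e-01]
 [ 3.38e+01  5.80e-01 -9.40e-01]
 [ 3.78e+01  6.50e-01 -9.00e-01]
 [ 4.18e+01  7.10e-01 -8.50e-01]
 [ 4.58e+01  7.70e-01 -8.00e-01]
 [ 4.98e+01  8.20e-01 -7.50e-01]
 [ 5.38e+01  8.70e-01 -6.90e-01]
 [ 5.78e+01  9.20e-01 -6.20e-01]
 [ 6.18e+01  9.60e-01 -5.60e-01]
 [ 6.58e+01  1.00e+00 -4.90e-01]
 [ 6.98e+01  1.03e+00 -4.20e-01]
 [ 7.38e+01  1.05e+00 -3.50e-01]
 [ 7.78e+01  1.08e+00 -2.70e-01]
 [ 8.18e+01  1.09e+00 -2.00e-01]
 [ 8.58e+01  1.10e+00 -1.20e-01]
 [ 8.98e+01  1.11e+00 -4.00e-02]
 [ 9.38e+01  1.11e+00  3.00e-02]
 [ 9.78e+01  1.10e+00  1.10e-01]]
```

```bash

python3 -m crank '[0,0,0.07,-1.11,0,0,0,0.15,-1.1,0,0,0,0.23,-1.09,0,0,0,0.3,-1.07,0,0,0,0.38,-1.04,0,0,0,0.45,-1.02,0,0,0,0.52,-0.98,0,0,0,0.58,-0.94,0]' 20
python3 d.py
```

```text
time_s: 21.6
position: [0.3946, 0.2963, 0.1604]
tool_rot: [[-0.06, 0.998, -0.001], [0.998, 0.06, -0.001], [-0.0, -0.001, -1.0]]
ft_force: [6.5, 0.2, -8.2]
grip_width: 0.0089
gripper_force: 19.8
p [0.39 0.3  0.16] t 21.6 w 0.008931513027675553 F [ 6.53  0.22 -8.21] yawY 3.439292139614608
```

```bash

python3 -m crank '[0,0,0.65,-0.9,0,0,0,0.71,-0.85,0,0,0,0.77,-0.8,0,0,0,0.82,-0.75,0,0,0,0.87,-0.69,0,0,0,0.92,-0.62,0,0,0,0.96,-0.56,0,0,0,1.0,-0.49,0]' 20
python3 d.py
```

```text
time_s: 22.27
position: [0.4599, 0.3, 0.2175]
tool_rot: [[-0.06, 0.998, -0.005], [0.998, 0.06, -0.002], [-0.002, -0.005, -1.0]]
ft_force: [-6.1, -4.1, 6.0]
grip_width: 0.0091
gripper_force: 20.7
p [0.46 0.3  0.22] t 22.2667 w 0.009118116866101717 F [-6.12 -4.09  6.04] yawY 3.4652821433310876
```

```bash

python3 -m crank '[0,0,1.03,-0.42,0,0,0,1.05,-0.35,0,0,0,1.08,-0.27,0,0,0,1.09,-0.2,0,0,0,1.1,-0.12,0,0,0,1.11,-0.04,0,0,0,1.11,0.03,0,0,0,1.1,0.11,0]' 20
python3 -m crank '[0,0,1.09,0.2,0,0,0,0,0,0,0,0,0,0,0,0,0,0,0,0,0,0,0,0,0,0,0,0,0,0,0,0,0,0,0,0,0,0,0,0]' 20
python3 d.py
python3 - <<'E'
from h import *
s=optics.get_image("side");
save({"color":cv2.resize(s["color"][180:360,245:425],(600,600),interpolation=cv2.INTER_CUBIC)},"f5")
E
```

```text
time_s: 22.93
position: [0.5475, 0.3051, 0.2297]
tool_rot: [[-0.06, 0.998, -0.003], [0.998, 0.06, -0.002], [-0.002, -0.003, -1.0]]
ft_force: [-1.9, -3.3, 1.1]
grip_width: 0.0088
gripper_force: 20.7
time_s: 23.6
position: [0.5582, 0.3057, 0.2274]
tool_rot: [[-0.06, 0.998, -0.001], [0.998, 0.06, -0.002], [-0.002, -0.001, -1.0]]
ft_force: [1.8, -4.5, -0.5]
grip_width: 0.0085
gripper_force: 20.9
p [0.56 0.31 0.23] t 23.6 w 0.008524060770531196 F [ 1.77 -4.5  -0.54] yawY 3.4217231130176198
```

View pics/f5.png

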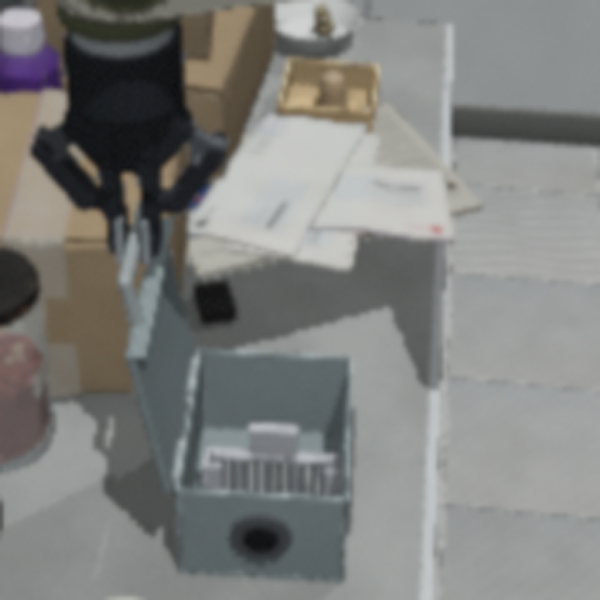

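The flap stands past upright. The plate's tab is visible with its top edge centred at about (274,427), the fitting is in the bowl and the stake is in the tray. Release the bar, go up and turn.

```bash

python3 -m crank '[2.8,0,0,0,0,2.8,0,0,0,0,2.8,0,0,0,0,2.8,0,0,-0.5,0,2.8,0,0,-1.5,0,2.8,0,0,-2.5,0,2.8,0,0,-3,0,2.8,0,0,-3,0]' 20
python3 -m crank '[4,0,-2.5,0,0,4,0,-2.5,0,0,4,0,-2.5,0,0,4,0,-2.3,0,0,4,0,0,0,-0.12,4,0,0,0,-0.12,4,0,0,0,-0.12,4,0,0,0,-0.12]'
python3 -m crank '[4,0,0,0,-0.12,4,0,0,0,-0.12,4,0,0,0,-0.12,4,0,0,0,-0.12,4,0,0,0,-0.12,4,0,0,0,-0.12,4,0,0,0,-0.12,4,0,0,0,-0.12]'
python3 -m crank '[4,0,0,0,-0.12,4,0,0,0,-0.01,4,0,0,0,0,4,0,0,0,0,4,0,0,0,0,4,0,0,0,0,4,0,0,0,0,4,0,0,0,0]'
python3 d.py "(.4603,.3008,.15)" "(.4603,.3008,.052)"
python3 - <<'E'
from h import *
s=optics.get_image("side");t=optics.get_image("top")
print(onz(s,[326.85/640,307.8/480],.078),px(s,[.4603,.3008,.078]))
for p in(t,s): print([(np.round(np.array(x["at"])*[640,480],1),round(x["score"],2)) for x in spotter.look_for(p,"filter_plate")[:2]],px(p,[.4603,.3008,.04]))
E
```

```text
time_s: 24.32
position: [0.5585, 0.3065, 0.3342]
tool_rot: [[-0.06, 0.998, -0.001], [0.998, 0.06, 0.0], [0.0, -0.001, -1.0]]
ft_force: [0.7, 0.7, 0.7]
grip_width: 0.0281
gripper_force: 0.0
time_s: 24.98
position: [0.4608, 0.3007, 0.3333]
tool_rot: [[-0.52, 0.854, 0.0], [0.854, 0.52, 0.001], [0.0, 0.001, -1.0]]
ft_force: [1.0, -0.2, 0.4]
grip_width: 0.04
gripper_force: 0.0
time_s: 25.65
position: [0.461, 0.3007, 0.3332]
tool_rot: [[-0.998, 0.064, 0.0], [0.064, 0.998, 0.0], [-0.0, 0.0, -1.0]]
ft_force: [-0.0, -0.7, -0.1]
grip_width: 0.0401
gripper_force: 0.0
time_s: 26.32
position: [0.4612, 0.3005, 0.3327]
tool_rot: [[-0.998, -0.059, -0.0], [-0.059, 0.998, 0.0], [0.0, 0.0, -1.0]]
ft_force: [-0.1, 0.2, -0.4]
grip_width: 0.0398
gripper_force: 0.0
p [0.46 0.3  0.33] t 26.3167 w 0.039771538005613415 F [-0.06  0.21 -0.35] yawY 93.35446377660321
(.4603,.3008,.15) tool cm [ 0.09  0.03 18.27]
(.4603,.3008,.052) tool cm [-0.  -0.   9.8]
[0.46268584 0.30293981 0.078     ] [327.92098845 307.27689845]
[(array([407.5, 237.6]), 0.15)] [238.06648915 260.44060867]
[(array([329.5, 318.6]), 0.59)] [327.78363422 318.41431995]
```

```bash

python3 -m crank '[4,0,0,3,0,4,0,0,3,0,4,0,0,3,0,4,0,0,3,0,4,0,0,3,0,4,0,0,3,0,4,0,0,1.5,0,4,0,0,0,0]'
python3 -m crank '[4,0,0,1.5,0,4,0,0,1.5,0,4,0,0,1.5,0,4,0,0,1.4,0,4,0,0,1.2,0,4,0,0,0.9,0,4,0,0,0.5,0,4,0,0,0,0]'
python3 -m crank '[0,0,0,0,0,0,0,0,0,0,0,0,0,0,0,0,0,0,0,0,0,0,0,0,0,0,0,0,0,0,0,0,0,0,0,0,0,0,0,0]' 40
python3 d.py
```

```text
time_s: 27.18
position: [0.4598, 0.2999, 0.1345]
tool_rot: [[-0.998, -0.059, -0.006], [-0.059, 0.998, -0.002], [0.006, -0.002, -1.0]]
ft_force: [-0.4, -0.6, 0.2]
grip_width: 0.04
gripper_force: 0.0
time_s: 27.85
position: [0.4613, 0.3005, 0.0526]
tool_rot: [[-0.998, -0.059, -0.0], [-0.059, 0.998, -0.0], [0.0, -0.0, -1.0]]
ft_force: [-0.7, -0.2, 0.8]
grip_width: 0.0401
gripper_force: 0.0
time_s: 28.52
position: [0.4616, 0.3008, 0.0535]
tool_rot: [[-0.998, -0.059, 0.001], [-0.059, 0.998, 0.001], [-0.001, 0.001, -1.0]]
ft_force: [0.6, 1.1, 6.4]
grip_width: 0.0072
gripper_force: 43.9
p [0.46 0.3  0.05] t 28.5167 w 0.00721412301862706 F [0.65 1.08 6.36] yawY 93.38860873531858
```

```bash

python3 -m crank '[0,0,0,-0.5,0,0,0,0,-1,0,0,0,0,-1.5,0,0,0,0,-1.5,0,0,0,0,-1.5,0,0,0,0,-1.5,0,0,0,0,-1.5,0,0,0,0,-1.5,0]' 40
python3 -m crank '[0,0,0,-1.5,0,0,0,0,-1.5,0,0,0,0,-1.5,0,0,0,0,-1.5,0,0,0,0,-0.5,0,0,0,0,0,0,0,0,0,0,0,0,0,0,0,0]'
python3 d.py "(.44,-.11,.22)"
```

```text
time_s: 29.18
position: [0.461, 0.3002, 0.1591]
tool_rot: [[-0.998, -0.059, 0.0], [-0.059, 0.998, -0.001], [0.0, -0.001, -1.0]]
ft_force: [0.7, 1.3, -0.8]
grip_width: 0.0069
gripper_force: 43.1
time_s: 29.85
position: [0.4608, 0.3003, 0.2218]
tool_rot: [[-0.998, -0.059, -0.002], [-0.059, 0.998, -0.001], [0.002, -0.001, -1.0]]
ft_force: [-0.8, -0.5, -0.8]
grip_width: 0.007
gripper_force: 43.1
p [0.46 0.3  0.22] t 29.85 w 0.0069553694869261265 F [-0.84 -0.52 -0.79] yawY 93.39102685813906
(.44,-.11,.22) tool cm [  4.5  -40.83   0.21]
```

```bash

python3 -m crank '[0,0.14,-1.2,0,0,0,0.28,-2.6,0,0,0,0.28,-2.6,0,0,0,0.28,-2.6,0,0,0,0.28,-2.6,0,0,0,0.28,-2.6,0,0,0,0.28,-2.6,0,0,0,0.28,-2.6,0,0]' 40
python3 -m crank '[0,0.28,-2.6,0,0,0,0.28,-2.6,0,0,0,0.28,-2.6,0,0,0,0.28,-2.6,0,0,0,0.28,-2.6,0,0,0,0.28,-2.6,0,0,0,0.28,-2.6,0,0,0,0.28,-2,0,0]'
python3 -m crank '[0,0.2,-1,0,0,0,0.1,-0.5,0,0,0,0,0,0,0,0,0,0,0,0,0,0,0,0,0,0,0,0,0,0,0,0,0,0,0,0,0,0,0,0]'
python3 d.py "(.44,-.11,.22)"
python3 - <<'E'
from h import *
s=optics.get_image("side");t=optics.get_image("top")
m=np.zeros((600,800,3),np.uint8);m[:,:400]=cv2.resize(s["color"][150:360,255:395],(400,600));m[:400,400:]=cv2.resize(t["color"][200:300,300:400],(400,400));save({"color":m},"z6")
E
```

```text
time_s: 30.52
position: [0.4509, 0.1038, 0.2221]
tool_rot: [[-0.998, -0.059, -0.001], [-0.059, 0.998, -0.0], [0.001, -0.0, -1.0]]
ft_force: [0.7, -0.5, -0.0]
grip_width: 0.007
gripper_force: 43.1
time_s: 31.18
position: [0.4404, -0.0995, 0.2221]
tool_rot: [[-0.998, -0.058, -0.001], [-0.058, 0.998, 0.0], [0.001, 0.0, -1.0]]
ft_force: [0.2, 0.8, -0.6]
grip_width: 0.0072
gripper_force: 43.1
time_s: 31.85
position: [0.4393, -0.112, 0.2227]
tool_rot: [[-0.998, -0.06, 0.0], [-0.06, 0.998, 0.0], [-0.0, 0.0, -1.0]]
ft_force: [0.5, 0.2, -1.8]
grip_width: 0.0073
gripper_force: 43.1
p [ 0.44 -0.11  0.22] t 31.85 w 0.007314211009819897 F [ 0.47  0.16 -1.78] yawY 93.44196839704875
(.44,-.11,.22) tool cm [-0.09  0.2   0.27]
```

View pics/z6.png

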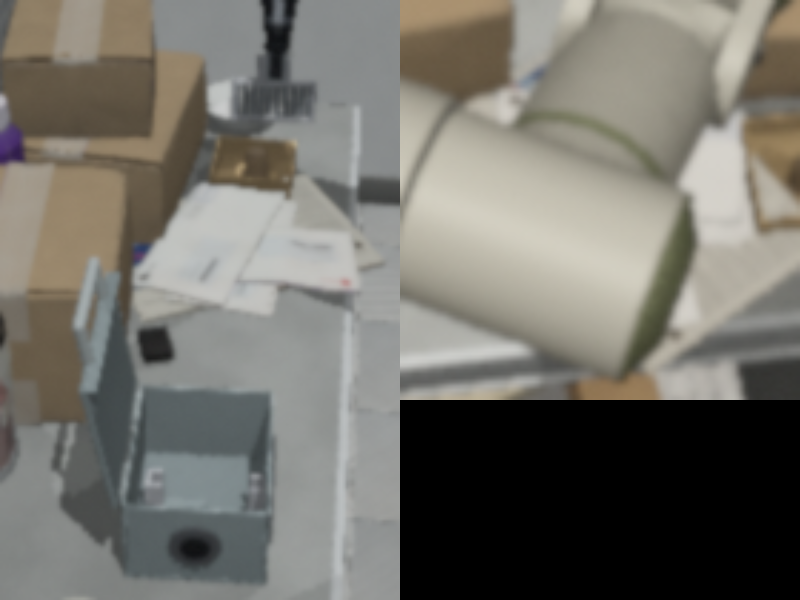

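The plate hangs upright from the fingers at (275,100), the box is empty and the flap is open. The papers span about (133..383, 175..320). Last check is the papers' centre, handing in only if it is close enough.

```bash
python3 - <<'E'
from h import *
s=optics.get_image("side")
P=[onz(s,[(255+u/2.857)/640,(150+v/2.857)/480],.015) for u,v in [(133,300),(205,183),(383,262),(358,290),(300,180),(270,312),(255,245)]]
print(np.round(P,3)); c=np.array(P[-1]); print(np.linalg.norm(c[:2]-[.4393,-.112]))
if np.linalg.norm(c[:2]-[.4393,-.112])<.05: print(env.close_job())
E
```

```text
[[ 0.573  0.019  0.015]
 [ 0.524 -0.226  0.015]
 [ 0.308 -0.086  0.015]
 [ 0.334 -0.03   0.015]
 [ 0.409 -0.248  0.015]
 [ 0.426  0.021  0.015]
 [ 0.452 -0.101  0.015]]
0.01700624377519254
the job is handed in; nothing more can be done
None
```

The job is handed in: the fitting is in the bowl, the stake is in the tray, the flap is open, and the filter plate is held upright over the papers, its underside about 17 cm above the counter; the hand-in call gave no verdict.

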